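# Weigh the blue sample pail on the sprung hook scale

### The arm

A 7-joint arm with a two-finger parallel gripper is mounted at the origin on the work surface. World frame = base frame: x ahead of the robot, y to its left, z up, the work surface at z = 0. Lengths are in m, angles in rad, forces in N, time in s.
With the tool pointing down it reaches from about 0.4 to 0.85 m from the base axis. Payload 10.4 kg.
Tool frame: the origin (TCP) lies midway between the tips of the shut fingers; the grasp point (between the pads) lies 19 mm behind it (r.pinch_z is the distance from the TCP to the grasp point, in m); z points along the fingers, y is the direction in which the jaws open and shut (so a half turn about z gives the same grasp; the last joint's range is limited). The gripper opens to 87 mm and grips with 3 to 60 N. Pads are 19 mm wide; open, the fingers measure 117 mm over their backs; the gripper's body (75 mm by 190 mm) begins 51 mm behind the grasp point.
Start: joints at [1.276, 0.332, -0.065, 1.46, 0.022, 1.35, -0.088], TCP at [0.168, -0.602, 0.223] pointing down, gripper open.
Joint ranges: [-2.6, 2.6], [-0.5, 2.12], [-1.47, 1.34], [0.16, 2.42], [-1.27, 4.41], [0.06, 2.06], [-2.6, 2.6]. Speed limits (rad/s): [2.22, 2.22, 2.79, 2.79, 3.14, 3.14, 3.14].

### API

Orientations are given as [roll, pitch, yaw] about the fixed x, y, z axes, in that order (R = Rz(yaw) Ry(pitch) Rx(roll)).
In Python, from station import sense, imaging, r gives the robot as it stands.
- The arm moves only by the tool drive_tool, never from a script. Its argument "deltas" is a list of rows, each a list of 7 numbers: the shift along the world's x, y, z in cm, then the turn, a rotation vector about the world's x, y, z in rad, then the opening, from 0 (shut) to 1 (fully open). In form: [[dx, dy, dz, rx, ry, rz, hand], ...]. A call has 1 to 8 rows; each row shifts and turns the commanded pose from where the row before left it; what a row does not reach is not made up. A row lasts 1/8 s, in which the tool goes at most 62.5 mm and 10.7 degrees, less where a joint would pass 70% of its speed; a pose out of reach is approached as far as the arm can. A call is refused whole if a number of a shift passes 6.25 or a number of a turn 0.188, either way. A call with a gripper value outside its range is refused whole. The fingers move at their own pace and stop on an object; "force" is the grip in N (left out, the last holds). Time passes only in rows, so rows that do not move let the fingers close. It gives the time, the measured TCP pose, the force and the opening at its end, in the units of the state.
- sense(): the state, without advancing time (a new reading comes with each control period).
- imaging.snapshot(name): name is "scene" or "side" or "wrist"; returns a dict with "color" (420x560x3 uint8, red, green, blue), "fx", "fy", "cx", "cy" (pixels), "k1" (the pictures are not rectified: a ray, as slopes to the right and down, at radius r is drawn at 1 + k1 r^2 times it, then the intrinsics apply), "T" (4x4, takes a point from camera to world coordinates); the wrist camera has in their place "mount" (4x4, takes a point from camera to tool coordinates, whose origin is the TCP and whose axes are the flange's). Camera axes: x right, y down, z forward; pixel columns grow to the right and rows downward; lengths in m; the calibration is good to about 2 mm. A picture is of the moment at which its call begins: read the wrist's pose just before it. There is no depth.
- r.close_job(): hands the job in, once; it reports no verdict.
The state is a dict: "time": time; "joint_pos": joint angles; "joint_velocities": joint speeds; "joint_efforts": joint torques, N m; "eef_pos": TCP position; "ee_rot": TCP orientation; "contact_force": force on the tool from outside, world axes, zero at the start; "wrist_torque": the same for the moment, N m; "finger_gap": opening from 0.0 (shut) to 1.0 (fully open).
Only numpy, scipy, OpenCV 4.12 (cv2) and the standard library are available. Lean on these libraries where they do the work, as an engineer would, in place of code of your own. Each camera call takes 0.05 s, during which the arm holds its last target. There are 200 camera calls.

### The job

Pick up the sample pail with the blue lid and blue grip by that grip and hang it by its bail on the hook of the spring scale. Lower it slowly so that the scale takes the weight without a drop, then let go so that the pail hangs free and still and the pointer settles. Leave the grey-lidded pail standing where it is.

Things in the scene. Friction and masses are not known exactly. Their poses are not given: they have to be found in the camera images.
- blue_grip (a point): Point in the 30 (x) x 16 (y) mm blue grip block, 22 mm below its top, 155 mm above the bottom of the blue pail: white tub, 70 mm across its blue lid, 55 mm high, 0.29-0.45 kg, z up. The block stands on a steel bar along x (10 mm wide, underside 44 mm below this point) on two end straps. Between bar and lid: a window 56 mm high, 70 mm wide, open along y. Vessels up to 177 mm high stand 100 mm away.
- grey_grip (a point): Same point of the other pail, the same in shape but with grey lid and grey grip; to be left alone. Either pail looks the same turned by half a turn.
- hook_seat (a point): Middle of the hook's flat seat, on top, 190 mm above the table unloaded; moves with the hook. Level steel arm, 24 mm wide (x), 8 mm thick, running along own -y from a column (155 mm off along +y, 314 mm high) to an orange upturned tip 17 mm from here, 12 mm higher. A 7 mm ridge bounds the seat 17 mm the other way. The tip goes through the pail's window along pail y, bar above; only table below.
- scale (a joint): How far hook and red pointer are pulled down, in m: 0 unloaded, 0.06 at the lower stop. Spring about 120 N/m with a light damper; the blue pail's weight pulls it down about 19 to 34 mm. Lower the load at well under 0.1 m/s until the spring carries it; letting go sooner jolts the scale.

How it is judged:
By the outcome, as a careful person would: the job done as asked, in the order asked, and still so for the second after the job is handed in, with the robot touching nothing.
It also fails if it takes over 53 s, if anything falls off the work surface, if the arm or the gripper's body presses on something with over 40 N, if the wrist force passes 120 N, or if a joint passes its speed limit or range.

## Working session

There is one attempt and no reset: what is moved stays moved. The work goes in short steps, Python scripts to look and compute and a tool call to move; the robot and the scene stay as the last step left them, time stands still between calls to the robot, and variables do not carry over. Pictures are saved under pics/ and viewed, on a budget of 10 in all, crops included, one or two more only if the job needs it, and the job is handed in when it is done.

Besides the shell and the picture viewer there is one more tool, called after "Call:" as name([rows], argument=value, ...), one row to a line, values as JSON. drive_tool: Moves the arm, as the interface text tells. Its arguments: {"type":"object","properties":{"deltas":{"type":"array","items":{"type":"array","items":{"type":"number"}}},"force":{"type":"number"}},"required":["deltas"]}

```bash
mkdir -p pics; ls
python3 - <<'E'
from station import sense, imaging, r
import cv2, numpy as np, pickle
s=sense(); print({k:np.round(v,3) for k,v in s.items()}, r.pinch_z)
d={}
for n in ("scene","side"):
    a=imaging.snapshot(n); d[n]=a; cv2.imwrite(f"pics/{n}0.png",a["color"][...,::-1])
    print(n,a["fx"],a["cx"],a["cy"],a["k1"],np.round(a["T"],3).tolist())
pickle.dump(d,open("d0.pkl","wb"))
E
```

```text
pics
{'time': np.float64(0.0), 'joint_pos': array([ 1.276,  0.333, -0.065,  1.461,  0.022,  1.35 , -0.088]), 'joint_velocities': array([ 0.001, -0.   ,  0.   ,  0.001,  0.001,  0.001, -0.001]), 'joint_efforts': array([-0.0000e+00, -6.2326e+01,  2.4000e-02, -3.8989e+01, -6.1000e-02,
        4.0000e-02,  0.0000e+00]), 'eef_pos': array([ 0.168, -0.602,  0.222]), 'ee_rot': array([-3.14 ,  0.   ,  0.272]), 'contact_force': array([-0.601,  0.475,  0.49 ]), 'wrist_torque': array([ 0.016,  0.055, -0.001]), 'finger_gap': np.float64(1.006)} 0.0187
scene 479.36295164238464 275.2579943370588 209.6000156880504 -0.06707413408825628 [[-0.198, 0.804, -0.562, 1.146], [0.98, 0.167, -0.106, 0.162], [0.009, -0.571, -0.821, 1.127], [0.0, 0.0, 0.0, 1.0]]
side 532.2407961967941 279.4071655752289 206.96053451209465 -0.14424748855693886 [[0.924, -0.288, 0.251, 0.249], [-0.381, -0.666, 0.641, -0.724], [-0.018, -0.688, -0.725, 1.039], [0.0, 0.0, 0.0, 1.0]]
```

View pics/scene0.png

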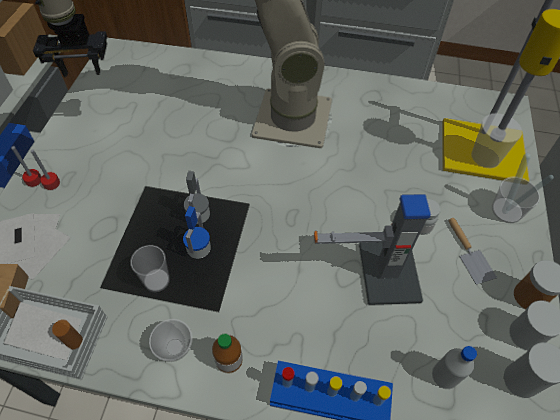

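View pics/side0.png

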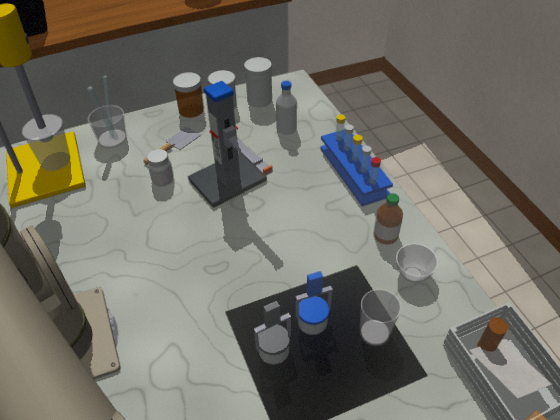

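The scene view shows the blue pail (grip about (192,215), lid (197,238)) with the grey pail nearer the base and a glass beaker on its other side. The hook's orange tip is at (315,237) and the column at about (395,250). The side view has the blue grip at (315,283) and the scale column at (222,130). I'll enlarge crops of both.

Run:
```python
import cv2, numpy as np, pickle
d=pickle.load(open("d0.pkl","rb"))
def crop(n,x,y,w=100,h=75): return cv2.resize(d[n]["color"][y:y+h,x:x+w,::-1],(400,300),interpolation=cv2.INTER_CUBIC)
m=np.vstack([np.hstack([crop("scene",140,165),crop("scene",305,190,120,90)]),np.hstack([crop("side",250,265),crop("side",185,80,100,75)])])
cv2.imwrite("pics/mos.png",m)
for n in d:
    hsv=cv2.cvtColor(d[n]["color"],cv2.COLOR_RGB2HSV)
    for nm,lo,hi in (("blue",(100,130,40),(130,255,255)),("orange",(3,150,120),(18,255,255)),("red",(174,140,80),(180,255,255))):
        k=cv2.inRange(hsv,lo,hi); c,l,s,ce=cv2.connectedComponentsWithStats(k)
        print(n,nm,[(s[i].tolist(),ce[i].round(1).tolist()) for i in range(1,c) if s[i,4]>8])
```

```text
scene blue [([0, 123, 34, 65, 1276], [12.4, 149.1]), ([400, 195, 30, 24, 625], [414.7, 206.6]), ([185, 206, 25, 45, 572], [196.2, 230.4]), ([183, 230, 6, 19, 53], [185.2, 239.3]), ([461, 346, 16, 15, 185], [468.6, 353.3]), ([270, 361, 123, 59, 4333], [329.0, 395.1])]
scene orange [([315, 231, 3, 9, 17], [315.6, 234.8])]
scene red []
side blue [([204, 81, 30, 21, 403], [218.2, 91.0]), ([281, 81, 10, 9, 71], [285.7, 84.9]), ([321, 130, 72, 75, 2014], [354.6, 168.7]), ([299, 272, 31, 52, 945], [313.5, 303.0])]
side orange [([45, 0, 155, 46, 3129], [107.6, 15.5]), ([216, 0, 31, 7, 79], [230.0, 1.9]), ([264, 166, 8, 5, 15], [267.3, 167.7]), ([489, 320, 18, 13, 142], [497.9, 326.2])]
side red [([372, 161, 8, 3, 10], [375.4, 162.2])]
```

View pics/mos.png

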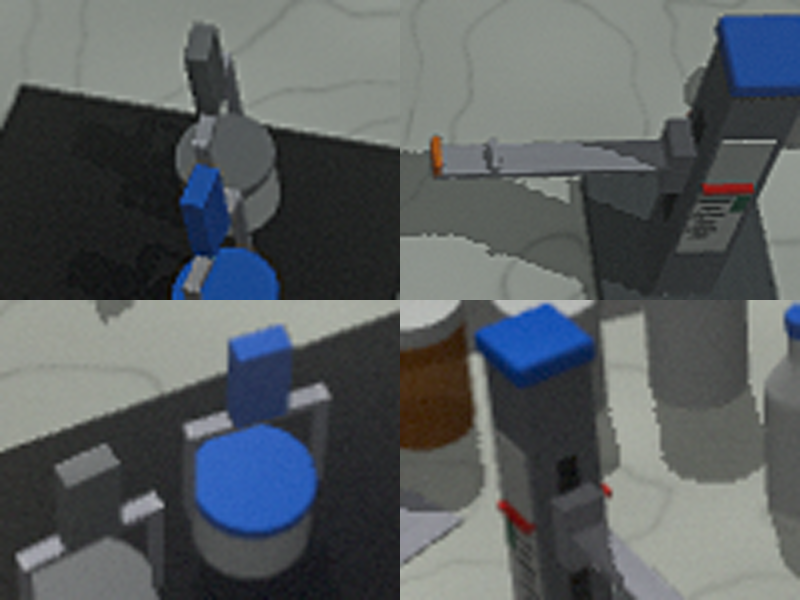

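The top-left crop shows the blue block top at about (191.5,208) in the scene view, with bar ends at about (189.5,233) near and (198.3,214) far. In the side view the bar ends are at (301,297) and (328,288). The hook tip is the small orange patch at (267.5,168) in the side view and (315.6,235) in the scene view. Next I triangulate these.

```bash
cat > h.py <<'E'
import numpy as np, cv2
def ray(a,px,T=None):
    K=np.array([[a["fx"],0,a["cx"]],[0,a["fy"],a["cy"]],[0,0,1.]])
    u=cv2.undistortPoints(np.array([[px]],float),K,np.array([a["k1"],0,0,0.]))[0,0]
    T=a["T"] if T is None else T
    d=T[:3,:3]@[u[0],u[1],1]; return T[:3,3],d/np.linalg.norm(d)
def plane(a,px,z,T=None):
    o,d=ray(a,px,T); return o+d*(z-o[2])/d[2]
def proj(a,p,T=None):
    T=np.linalg.inv(a["T"] if T is None else T)
    q=T[:3,:3]@p+T[:3,3]; x=q[:2]/q[2]; x=x*(1+a["k1"]*(x@x))
    return np.array([a["fx"]*x[0]+a["cx"],a["fy"]*x[1]+a["cy"]])
def tri(*rs):
    A=sum(np.eye(3)-np.outer(d,d) for o,d in rs); b=sum((np.eye(3)-np.outer(d,d))@o for o,d in rs)
    p=np.linalg.solve(A,b); return p,[np.linalg.norm((np.eye(3)-np.outer(d,d))@(p-o))*1e3 for o,d in rs]
E
python3 - <<'E'
from h import *; import pickle
np.set_printoptions(precision=4,suppress=True)
d=pickle.load(open("d0.pkl","rb")); S,D=d["scene"],d["side"]
for n,a,b in (("tip",(315.6,234.8),(267.3,167.7)),("barfar",(198.3,214),(301,297)),("barnear",(189.5,233),(328,288)),("blktop",(191.5,208.),(314.9,274.8)),("scaletop",(414.7,206.6),(218.2,91.0))):
    print(n,*tri(ray(S,a),ray(D,b)))
# hook arm axis (scene): centre line pts
for px in ((315.6,234.8),(375,236)): print("arm",plane(S,px,.19))
print("bar@.118",plane(S,(198.3,214),.118),plane(S,(189.5,233),.118),plane(D,(301,297),.118),plane(D,(328,288),.118))
print("blk@.177",plane(S,(191.5,208),.177),plane(D,(314.9,274.8),.177))
# column top face corners
for n,a in d.items():
    k=cv2.inRange(cv2.cvtColor(a["color"],cv2.COLOR_RGB2HSV),(100,130,40),(130,255,255))
    y0,y1,x0,x1=(190,222,395,435) if n=="scene" else (78,104,200,238)
    m=np.zeros_like(k); m[y0:y1,x0:x1]=k[y0:y1,x0:x1]
    c=max(cv2.findContours(m,0,2)[0],key=cv2.contourArea); q=cv2.approxPolyDP(c,3,True)[:,0]
    print(n,q.tolist(),[plane(a,p,.314)[:2].round(4).tolist() for p in q])
E
```

```text
tip [0.5615 0.1467 0.1991] [np.float64(0.022167390672678353), np.float64(0.022167390672578224)]
barfar [ 0.5097 -0.1597  0.1143] [np.float64(2.972615957203018), np.float64(2.972615957202868)]
barnear [ 0.5702 -0.1636  0.117 ] [np.float64(2.4255844099856603), np.float64(2.4255844099856096)]
blktop [ 0.5377 -0.1609  0.179 ] [np.float64(3.8194289730150297), np.float64(3.8194289730150364)]
scaletop [0.5149 0.3446 0.3036] [np.float64(0.4409607548977651), np.float64(0.44096075489763853)]
arm [0.5558 0.1466 0.19  ]
arm [0.5313 0.2815 0.19  ]
bar@.118 [ 0.5095 -0.1567  0.118 ] [ 0.5688 -0.1618  0.118 ] [ 0.5105 -0.1644  0.118 ] [ 0.5714 -0.1661  0.118 ]
blk@.177 [ 0.5332 -0.1593  0.177 ] [ 0.5407 -0.1628  0.177 ]
scene [[401, 196], [404, 218], [429, 217], [425, 195]] [[0.5014, 0.3122], [0.557, 0.3211], [0.5439, 0.3723], [0.4881, 0.3629]]
side [[232, 89], [220, 81], [206, 86], [204, 91], [217, 101], [231, 95]] [[0.544, 0.3243], [0.5282, 0.3699], [0.4902, 0.3633], [0.4795, 0.3445], [0.4957, 0.2916], [0.5337, 0.3012]]
```

Measured positions:
- Blue grip at about (0.537, -0.161), top at z≈0.178 (expected 0.177), bail yaw about -0.05.
- Hook tip at (0.5615, 0.147, 0.199), hook yaw about 0.19, so the seat is at about (0.558, 0.164). Tip-to-column distance is consistent with the given sizes.

I'll move above the blue grip.

Call:
drive_tool([
  [1,1,1,0,0,0,1],
  [2.5,3,1,0,0,-0.04,1],
  [2.5,3,1,0,0,-0.04,1],
  [2.5,3,1,0,0,-0.04,1],
  [2.5,3,1,0,0,-0.04,1],
  [2.5,3,1,0,0,-0.04,1],
  [2.5,3,1,0,0,-0.04,1],
  [2.5,3,0,0,0,-0.04,1],
])

```text
time: 1.1
eef_pos: [0.3543, -0.3803, 0.2942]
ee_rot: [3.14, -0.001, -0.009]
contact_force: [1.5, -0.2, -0.1]
finger_gap: 1.001
```

Call:
drive_tool([
  [2.5,3,0,0,0,-0.04,1],
  [2.5,3,0,0,0,0,1],
  [2.5,3,0,0,0,0,1],
  [2.5,3,0,0,0,0,1],
  [2.5,3,0,0,0,0,1],
  [2.5,3,0,0,0,0,1],
  [2.5,3,0,0,0,0,1],
  [1,1.5,0,0,0,0,1],
])

```text
time: 2.1
eef_pos: [0.5387, -0.1541, 0.2931]
ee_rot: [-3.141, -0.0, -0.045]
contact_force: [-0.1, 0.3, -0.4]
finger_gap: 1.0
```

Call:
drive_tool([
  [0,0,0,0,0,0,1],
  [0,0,0,0,0,0,1],
])

```text
time: 2.35
eef_pos: [0.537, -0.1586, 0.2927]
ee_rot: [3.141, 0.0, -0.05]
contact_force: [-0.5, -0.2, -0.5]
finger_gap: 1.002
```

```bash
cat > w.py <<'E'
from station import sense, imaging, r
from h import *; import pickle,sys
from scipy.spatial.transform import Rotation as R
np.set_printoptions(precision=4,suppress=True)
s=sense(); a=imaging.snapshot("wrist")
B=np.eye(4); B[:3,:3]=R.from_euler("xyz",s["ee_rot"]).as_matrix(); B[:3,3]=s["eef_pos"]
a["T"]=B@a["mount"]; pickle.dump(a,open("w%s.pkl"%sys.argv[1],"wb"))
cv2.imwrite("pics/w%s.png"%sys.argv[1],a["color"][...,::-1]); print(s["eef_pos"],s["ee_rot"],s["time"],a["mount"])
print("pred grip",proj(a,np.array([.537,-.161,.177])))
E
python3 w.py 1
```

```text
[ 0.537  -0.1586  0.2927] [ 3.1406  0.0003 -0.0501] 2.35 [[-0.0008 -0.9626 -0.271   0.0747]
 [ 1.     -0.0006 -0.0006  0.0003]
 [ 0.0005 -0.271   0.9626 -0.1624]
 [ 0.      0.      0.      1.    ]]
pred grip [280.3893 206.5549]
```

View pics/w1.png

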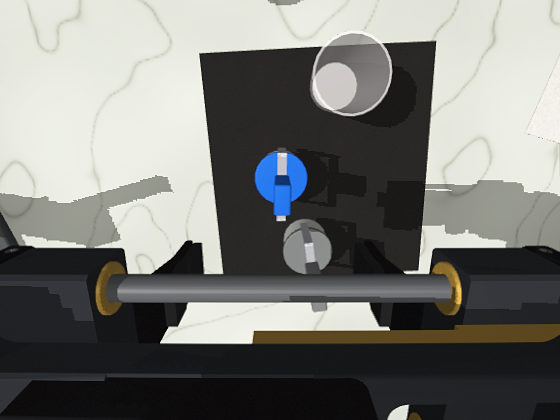

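The wrist view shows the blue block top centred at about (282,201), with bar ends at (282,153) and (281,219). The grey pail and the glass are clear of the jaws.

Run:
```python
from h import *; import pickle
np.set_printoptions(precision=4,suppress=True)
a=pickle.load(open("w1.pkl","rb"))
hsv=cv2.cvtColor(a["color"],cv2.COLOR_RGB2HSV); v=hsv[...,2]
k=cv2.inRange(hsv,(100,120,40),(130,255,255))
for y in (182,192,200,208,213,216): print(y,np.where(k[y,270:300])[0]+270, v[y,275:292])
print(v[150:225,283])
print("lid",[plane(a,p,.055) for p in ((255,177),(308,177),(281,151),(281,204))])
for p in ((282,187),(282,215)): print(plane(a,p,.177))
for p in ((282,153),(281,219)): print(plane(a,p,.118))
```

```text
182 [270 271 272 273 274 275 276 277 278 279 280 281 282 283 284 285 286 287
 288 289 290 291 292 293 294 295 296 297 298 299] [124 113 113 112 112 111 109 110 109 109 110 108 108 104 112 204 245]
192 [270 271 272 273 274 275 276 277 278 279 280 281 282 283 284 285 286 287
 288 289 290 291 292 293 294 295 296 297 298 299] [239 243 242 242 242 241 240 241 241 240 240 239 240 241 227 181 217]
200 [270 271 272 273 274 275 276 277 278 279 280 281 282 283 284 285 286 287
 288 289 290 291 292 293 294] [240 242 241 241 241 240 240 239 239 239 239 239 239 238 220 196 231]
208 [273 274 275 276 277 278 279 280 281 282 283 284 285 286 287 288 289 290] [242 242 240 240 239 239 239 239 239 238 238 238 239 236 210 134  42]
213 [273 274 275 276 277 278 279 280 281 282 283 284 285 286 287 288 289 290] [244 243 241 240 239 239 240 239 239 238 239 239 241 236 201 121  41]
216 [] [ 37 116 186 205 203 204 208 206 205 209 163  32  39  42  42  41  41]
[ 88  83 108 236 237 242 234 202 204 205 205 205 203 203 202 202 203 203
 203 202 202 203 203 204 200 125 106 109 109 109 110 110 109  95 116 198
 232 244 241 241 241 241 241 240 240 240 240 240 240 240 239 239 239 239
 239 239 239 239 239 239 239 238 239 239 234 207 205 199 206 237 196  68
  36  40  41]
lid [array([ 0.5462, -0.1289,  0.055 ]), array([ 0.5427, -0.1987,  0.055 ]), array([ 0.5783, -0.1648,  0.055 ]), array([ 0.5078, -0.1614,  0.055 ])]
[ 0.5556 -0.1634  0.177 ]
[ 0.5286 -0.1621  0.177 ]
[ 0.5813 -0.1654  0.118 ]
[ 0.5063 -0.1607  0.118 ]
```

The block is at (0.542, -0.1625), which matches the lid centre (0.543, -0.164). Descending 15.7 cm.

Call:
drive_tool([
  [0.5,-0.4,0,0,0,0,1],
  [0,0,-3,0,0,0,1],
  [0,0,-3,0,0,0,1],
  [0,0,-3,0,0,0,1],
  [0,0,-3,0,0,0,1],
  [0,0,-2,0,0,0,1],
  [0,0,-1.2,0,0,0,1],
  [0,0,-0.5,0,0,0,1],
])

```text
time: 3.4
eef_pos: [0.5427, -0.1616, 0.1352]
ee_rot: [3.142, 0.0, -0.049]
contact_force: [-1.0, 0.1, 0.5]
finger_gap: 1.003
```

Call:
drive_tool([
  [0,0,0,0,0,0,1],
  [0,0,0,0,0,0,0],
  [0,0,0,0,0,0,0],
  [0,0,0,0,0,0,0],
  [0,0,0,0,0,0,0],
  [0,0,0,0,0,0,0],
  [0,0,0,0,0,0,0],
  [0,0,0,0,0,0,0],
], force=30)

```text
time: 4.4
eef_pos: [0.5428, -0.1611, 0.1355]
ee_rot: [3.142, 0.0, -0.048]
contact_force: [0.2, 0.2, -0.0]
finger_gap: 0.287
```

Call:
drive_tool([
  [0,0,0,0,0,0,0],
  [0,0,0,0,0,0,0],
  [0,0,0,0,0,0,0],
  [0,0,0,0,0,0,0],
])

```text
time: 4.9
eef_pos: [0.5427, -0.161, 0.1354]
ee_rot: [-3.142, 0.0, -0.048]
contact_force: [-1.0, -0.4, -2.1]
finger_gap: 0.18
```

Call:
drive_tool([
  [0,0,0.5,0,0,0,0],
  [0,0,1,0,0,0,0],
  [0,0,1.5,0,0,0,0],
  [0,0,2,0,0,0,0],
  [0,0,2,0,0,0,0],
  [0,0,2,0,0,0,0],
  [0,0,2,0,0,0,0],
  [0,0,2,0,0,0,0],
])

```text
time: 5.9
eef_pos: [0.5429, -0.161, 0.2675]
ee_rot: [3.141, -0.001, -0.048]
contact_force: [0.6, -0.3, -3.8]
finger_gap: 0.185
```

Holding: the gap matches the 16 mm block, and the weight is about 3.8 N. Next I carry it to 8 cm before the seat and line up the yaw and height.

Call:
drive_tool([
  [0.1,0.6,0,0,0,0,0],
  [0.2,1.2,0,0,0,0.02,0],
  [0.2,2,0,0,0,0.02,0],
  [0.3,2.2,0,0,0,0.02,0],
  [0.3,2.2,0,0,0,0.02,0],
  [0.3,2.2,0,0,0,0.02,0],
  [0.3,2.2,0,0,0,0.02,0],
  [0.3,2.2,0,0,0,0.02,0],
])

```text
time: 6.9
eef_pos: [0.563, -0.0115, 0.2656]
ee_rot: [3.142, -0.0, 0.093]
contact_force: [-0.5, 0.1, -3.2]
finger_gap: 0.187
```

Call:
drive_tool([
  [0.3,2.2,-0.3,0,0,0.02,0],
  [0.3,2.2,-0.5,0,0,0.02,0],
  [0.2,2,-0.5,0,0,0.02,0],
  [0.2,1.6,-0.5,0,0,0.02,0],
  [0,1.2,-0.4,0,0,0.02,0],
  [0,0.6,-0.3,0,0,0,0],
  [0,0,0,0,0,0,0],
  [0,0,0,0,0,0,0],
])

```text
time: 7.9
eef_pos: [0.573, 0.0841, 0.2407]
ee_rot: [3.141, -0.0, 0.191]
contact_force: [-0.4, -0.3, -4.2]
finger_gap: 0.183
```

Run:
```python
from station import sense, imaging
from h import *; import pickle
s=sense(); print(s["eef_pos"],s["ee_rot"],s["contact_force"])
d={n:imaging.snapshot(n) for n in ("scene","side")}; pickle.dump(d,open("d1.pkl","wb"))
S=cv2.resize(d["scene"]["color"][150:300,240:440,::-1],(800,600),interpolation=cv2.INTER_CUBIC)
D=cv2.resize(d["side"]["color"][70:270,140:400,::-1],(780,600),interpolation=cv2.INTER_CUBIC)
cv2.imwrite("pics/s1.png",S); cv2.imwrite("pics/d1.png",D)
```

```text
[0.57300259 0.08413216 0.2407483 ] [ 3.14109018e+00 -2.37628009e-04  1.90600385e-01] [-0.39650003 -0.27536192 -4.1656534 ]
```

View pics/s1.png

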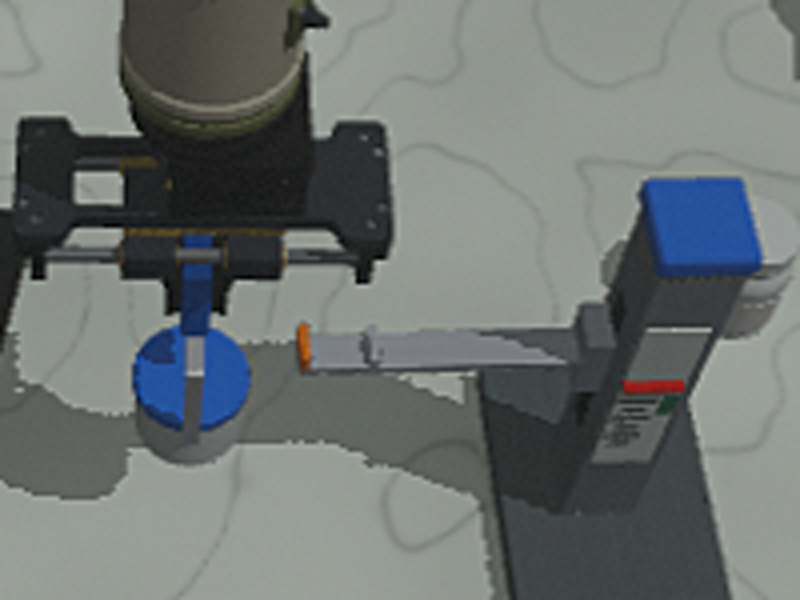

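View pics/d1.png

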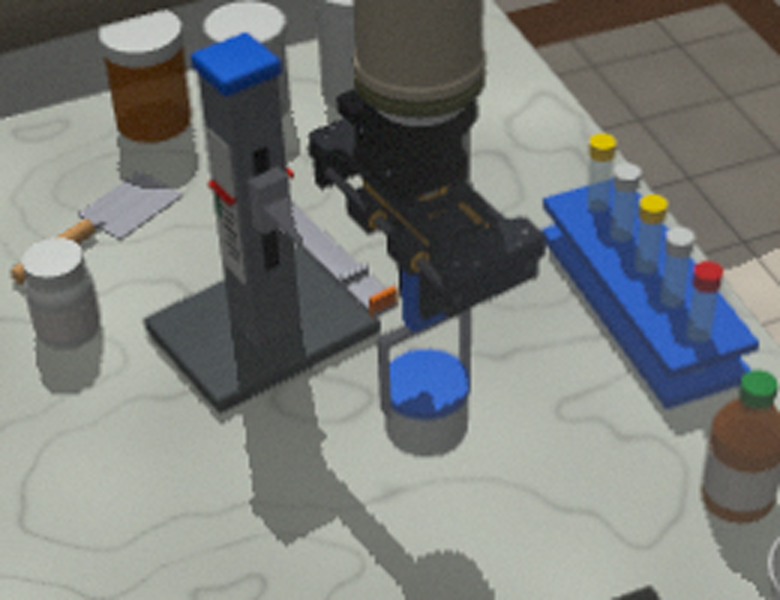

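The pail sits about 6 cm in front of the tip with its bail square to the hook. In the scene crop the lid centre is at (192,378), the orange tip at (304,348) and the ridge at (370,346). In the side crop the tip is at (383,298) and the window is facing the hook. Next I check the lateral offset.

Run:
```python
from h import *; import pickle
np.set_printoptions(precision=4,suppress=True)
d=pickle.load(open("d1.pkl","rb")); S,D=d["scene"],d["side"]
s=lambda x,y:((x+.5)/4+239.5,(y+.5)/4+149.5); e=lambda x,y:((x+.5)/3+139.5,(y+.5)/3+69.5)
print("lid",plane(S,s(192,378),.161),plane(D,e(428,383),.161),tri(ray(S,s(192,378)),ray(D,e(428,383))))
# ridge base seat side line across arm, tip inner edge; upper/lower arm edges at z=.19
for n,p,z in (("tip in hi",s(312,332),.19),("tip in lo",s(312,370),.19),("ridge seat-side lo",s(364,368),.19),("ridge top hi",s(370,328),.197),("arm hi",s(560,332),.19),("arm lo",s(500,371),.182)): print(n,plane(S,p,z))
print("side tip",plane(D,e(383,298),.198),"ridge",plane(D,e(353,273),.195))
```

```text
lid [0.5762 0.0858 0.161 ] [0.5703 0.0776 0.161 ] (array([0.5725, 0.0848, 0.1538]), [np.float64(0.7015806602674769), np.float64(0.7015806602674484)])
tip in hi [0.549  0.1503 0.19  ]
tip in lo [0.5743 0.1541 0.19  ]
ridge seat-side lo [0.5669 0.183  0.19  ]
ridge top hi [0.544  0.1826 0.197 ]
arm hi [0.5199 0.2913 0.19  ]
arm lo [0.5482 0.2604 0.182 ]
side tip [0.5603 0.1436 0.198 ] ridge [0.5503 0.1837 0.195 ]
```

Seat estimate is (0.5585, 0.1655), so the shift is (-1.4, +8.1) cm along the hook axis. Inserting.

Call:
drive_tool([
  [-0.1,0.5,0.3,0,0,0,0],
  [-0.2,1,0,0,0,0,0],
  [-0.2,1.2,0,0,0,0,0],
  [-0.2,1.2,0,0,0,0,0],
  [-0.2,1.2,0,0,0,0,0],
  [-0.2,1.2,0,0,0,0,0],
  [-0.2,1.0,0,0,0,0,0],
  [-0.1,0.8,0,0,0,0,0],
])

```text
time: 9.0
eef_pos: [0.5587, 0.1666, 0.2436]
ee_rot: [3.142, -0.0, 0.192]
contact_force: [0.0, -0.4, -3.6]
finger_gap: 0.181
```

Call:
drive_tool([
  [0,0,0,0,0,0,0],
  [0,0,0,0,0,0,0],
])

```text
time: 9.25
eef_pos: [0.559, 0.1654, 0.2435]
ee_rot: [3.141, 0.0, 0.191]
contact_force: [0.0, 0.0, -3.7]
finger_gap: 0.177
```

Run:
```python
from station import sense, imaging
from h import *; import pickle
s=sense(); print(s["eef_pos"],s["ee_rot"],s["contact_force"])
d={n:imaging.snapshot(n) for n in ("scene","side")}; pickle.dump(d,open("d2.pkl","wb"))
S=cv2.resize(d["scene"]["color"][190:290,280:380,::-1],(400,400),interpolation=cv2.INTER_CUBIC)
D=cv2.resize(d["side"]["color"][110:210,200:300,::-1],(400,400),interpolation=cv2.INTER_CUBIC)
cv2.imwrite("pics/m2.png",np.hstack([S,D]))
```

```text
[0.55899338 0.16538902 0.24351489] [3.14119006e+00 5.22747056e-05 1.91136734e-01] [ 2.19265974e-03  4.78849891e-02 -3.70644729e+00]
```

View pics/m2.png

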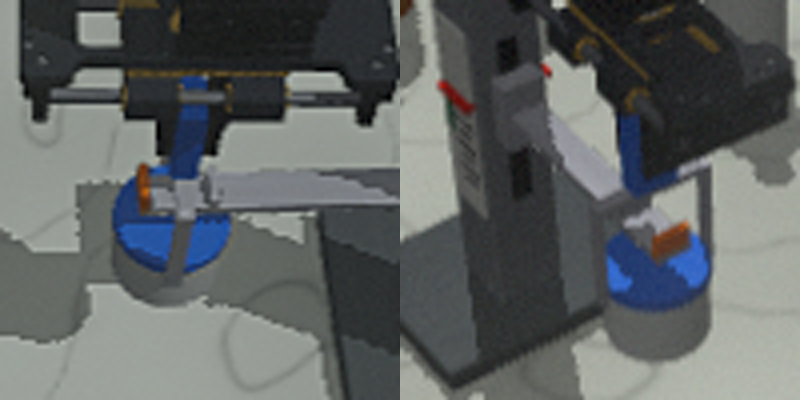

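The tip is through the window under the bar. In the left crop the bar end is at x≈185, between the tip at 146 and the ridge at 208. I'll check that centring numerically.

Run:
```python
from h import *; import pickle
np.set_printoptions(precision=4,suppress=True)
d=pickle.load(open("d2.pkl","rb")); S,D=d["scene"],d["side"]
s=lambda x,y:((x+.5)/4+279.5,(y+.5)/4+189.5)
h=np.array([-.19,.982])
seat=np.array([.5585,.1655])
# near bar end (top edge, z~.225), tip inner, ridge seat side: coordinate along hook axis
for n,p,z in (("bar end top L",s(174,183),.225),("bar end top R",s(197,183),.225),("tip outer top",s(138,165),.202),("tip outer top lo",s(140,212),.202),("tip inner top",s(150,168),.202),("ridge R top",s(214,172),.197),("ridge L",s(203,175),.197),("ridge L lo",s(206,205),.19)):
    q=plane(S,p,z); print(n,q,"along",1e3*(q[:2]-seat)@h,"lat",1e3*(q[:2]-seat)@[h[1],-h[0]])
```

```text
bar end top L [0.5759 0.1638 0.225 ] along -5.031971829537308 lat 16.795898170016798
bar end top R [0.5734 0.1762 0.225 ] along 7.730966091547916 lat 16.637000322234922
tip outer top [0.5536 0.1419 0.202 ] along -22.24056834903552 lat -9.30703072821645
tip outer top lo [0.5842 0.1478 0.202 ] along -22.303693877644285 lat 21.908010527297634
tip inner top [0.5542 0.1489 0.202 ] along -15.46186210811851 lat -7.371258492317019
ridge R top [0.5462 0.1852 0.197 ] along 21.71646977041576 lat -8.286571558030026
ridge L [0.5495 0.1793 0.197 ] along 15.277516550314052 lat -6.180466371815455
ridge L lo [0.5647 0.1838 0.19  ] along 16.818073791065178 lat 9.60147870227077
```

The bar is centred on the seat to within about 1.5 mm. Lowering slowly at about 28 mm/s.

Call:
drive_tool([
  [0,-0.1,-0.2,0,0,0,0],
  [0,0,-0.35,0,0,0,0],
  [0,0,-0.35,0,0,0,0],
  [0,0,-0.35,0,0,0,0],
  [0,0,-0.35,0,0,0,0],
  [0,0,-0.35,0,0,0,0],
  [0,0,-0.35,0,0,0,0],
  [0,0,-0.25,0,0,0,0],
])

```text
time: 10.35
eef_pos: [0.5588, 0.1649, 0.2178]
ee_rot: [3.141, 0.0, 0.192]
contact_force: [-0.0, 0.2, -3.2]
finger_gap: 0.18
```

Call:
drive_tool([
  [0,0,-0.25,0,0,0,0],
  [0,0,-0.25,0,0,0,0],
  [0,0,-0.25,0,0,0,0],
  [0,0,-0.25,0,0,0,0],
  [0,0,-0.25,0,0,0,0],
  [0,0,-0.25,0,0,0,0],
  [0,0,0,0,0,0,0],
  [0,0,0,0,0,0,0],
])

```text
time: 11.35
eef_pos: [0.5589, 0.165, 0.2032]
ee_rot: [3.142, -0.0, 0.192]
contact_force: [-0.0, -0.3, -1.8]
finger_gap: 0.185
```

Call:
drive_tool([
  [0,0,-0.25,0,0,0,0],
  [0,0,-0.25,0,0,0,0],
  [0,0,-0.25,0,0,0,0],
  [0,0,-0.25,0,0,0,0],
  [0,0,-0.2,0,0,0,0],
  [0,0,0,0,0,0,0],
  [0,0,0,0,0,0,0],
  [0,0,0,0,0,0,0],
])

```text
time: 12.35
eef_pos: [0.5589, 0.165, 0.1912]
ee_rot: [3.142, -0.0, 0.192]
contact_force: [0.8, -0.0, -0.7]
finger_gap: 0.182
```

Run:
```python
from station import sense, imaging
import numpy as np
f=[]
for i in range(8):
    imaging.snapshot("side"); s=sense(); f.append(s["contact_force"])
print(np.mean(f,0),np.std(f,0),s["eef_pos"],s["time"])
```

```text
[ 0.78534247 -0.11293076 -0.74713679] [0.61729517 0.35713988 0.47562734] [0.55887573 0.16495815 0.19111753] 12.75
```

Call:
drive_tool([
  [0,0,-0.15,0,0,0,0],
  [0,0,-0.15,0,0,0,0],
  [0,0,-0.15,0,0,0,0],
  [0,0,-0.1,0,0,0,0],
  [0,0,0,0,0,0,0],
  [0,0,0,0,0,0,0],
])

```text
time: 13.5
eef_pos: [0.5589, 0.1649, 0.1857]
ee_rot: [3.142, -0.0, 0.192]
contact_force: [0.5, 1.0, 0.4]
finger_gap: 0.181
```

Run:
```python
from station import sense, imaging
import numpy as np
f=[]
for i in range(20):
    imaging.snapshot("side"); s=sense(); f.append(s["contact_force"])
print(np.mean(f,0),np.std(f,0),s["eef_pos"],s["time"])
```

```text
[1.34195868 0.51806934 0.26502317] [0.51824976 0.59072985 0.54880177] [0.55884063 0.16493231 0.18559847] 14.5
```

The force is about +0.27 N, so I've overshot by about 2 mm. I'll come back up slightly, then open gently.

Call:
drive_tool([
  [0,0,0.1,0,0,0,0],
  [0,0,0.05,0,0,0,0],
  [0,0,0,0,0,0,0],
  [0,0,0,0,0,0,0.22],
  [0,0,0,0,0,0,0.26],
  [0,0,0,0,0,0,0.3],
  [0,0,0,0,0,0,0.35],
  [0,0,0,0,0,0,0.4],
])

```text
time: 15.5
eef_pos: [0.5588, 0.1649, 0.1871]
ee_rot: [3.142, 0.0, 0.192]
contact_force: [0.8, 0.1, 0.2]
finger_gap: 0.374
```

Call:
drive_tool([
  [0,0,0,0,0,0,0.6],
  [0,0,0,0,0,0,0.6],
  [0,0,0,0,0,0,0.6],
  [0,0,0,0,0,0,0.6],
  [0,0,0,0,0,0,0.6],
  [0,0,0,0,0,0,0.6],
])

```text
time: 16.25
eef_pos: [0.5588, 0.1649, 0.1871]
ee_rot: [3.142, 0.0, 0.192]
contact_force: [-0.3, -0.3, -0.0]
finger_gap: 0.599
```

```bash
cat > look.py <<'E'
from station import sense, imaging
from h import *; import sys
s=sense(); print(s["eef_pos"],s["contact_force"],s["finger_gap"],s["time"])
d={n:imaging.snapshot(n)["color"] for n in ("scene","side")}
S=cv2.resize(d["scene"][185:305,270:390,::-1],(400,400),interpolation=cv2.INTER_CUBIC)
D=cv2.resize(d["side"][100:220,190:310,::-1],(400,400),interpolation=cv2.INTER_CUBIC)
cv2.imwrite(f"pics/{sys.argv[1]}.png",np.hstack([S,D]))
E
python3 look.py m3
```

```text
[0.55880043 0.16492012 0.18706058] [-0.30225104 -0.27346793 -0.02081749] 0.5985123542259028 16.25
```

View pics/m3.png

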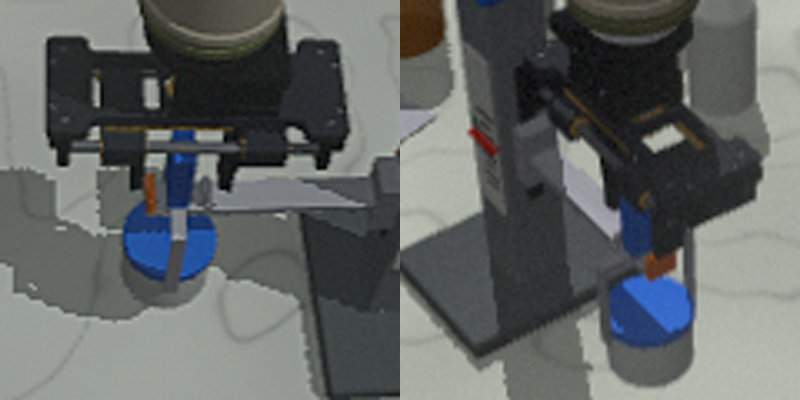

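Released: the pail hangs between the tip and the ridge with the fingers clear on both sides, and the force is zero. Retracting straight up.

Call:
drive_tool([
  [0,0,0.5,0,0,0,0.6],
  [0,0,1,0,0,0,0.6],
  [0,0,1.5,0,0,0,0.6],
  [0,0,2,0,0,0,0.6],
  [0,0,2.5,0,0,0,0.6],
  [0,0,2.5,0,0,0,0.6],
  [0,0,2.5,0,0,0,0.6],
  [0,0,2.5,0,0,0,0.6],
])

```text
time: 17.35
eef_pos: [0.5588, 0.165, 0.3391]
ee_rot: [-3.142, -0.001, 0.192]
contact_force: [-0.0, -0.2, -0.0]
finger_gap: 0.599
```

Call:
drive_tool([
  [0,-2,1,0,0,0,0.6],
  [0,-3,0,0,0,0,0.6],
  [0,-3,0,0,0,0,0.6],
  [0,-3,0,0,0,0,0.6],
  [0,-3,0,0,0,0,0.6],
  [0,-2,0,0,0,0,0.6],
  [0,0,0,0,0,0,0.6],
  [0,0,0,0,0,0,0.6],
])

```text
time: 18.35
eef_pos: [0.5588, 0.0063, 0.3477]
ee_rot: [-3.141, -0.001, 0.193]
contact_force: [-0.6, -0.0, -0.7]
finger_gap: 0.597
```

Call:
drive_tool([
  [0,0,0,0,0,0,0.6],
  [0,0,0,0,0,0,0.6],
  [0,0,0,0,0,0,0.6],
  [0,0,0,0,0,0,0.6],
  [0,0,0,0,0,0,0.6],
  [0,0,0,0,0,0,0.6],
  [0,0,0,0,0,0,0.6],
  [0,0,0,0,0,0,0.6],
])

```text
time: 19.35
eef_pos: [0.5588, 0.0049, 0.3471]
ee_rot: [3.141, -0.0, 0.192]
contact_force: [-0.4, -1.2, 0.4]
finger_gap: 0.598
```

```bash
python3 - <<'E'
from station import imaging
import numpy as np, cv2
# stillness: blue lid centroid + red pointer centroid over 1.5 s
for i in range(30):
    c=imaging.snapshot("scene")["color"]
    if i%5==0:
        h=cv2.cvtColor(c,cv2.COLOR_RGB2HSV)
        k=cv2.inRange(h,(100,130,40),(130,255,255)); k[:,:290]=0;k[:,360:]=0;k[290:]=0
        q=cv2.inRange(h,(0,150,90),(4,255,255))|cv2.inRange(h,(172,150,90),(180,255,255)); q[:,:380]=0;q[:215]=0;q[280:]=0
        print([np.round(np.argwhere(m).mean(0),2)[::-1] if m.any() else None for m in (k,q)])
E
python3 look.py m4
python3 - <<'E'
import sys; sys.path.insert(0,'.')
from station import imaging; import cv2
cv2.imwrite('pics/scene4.png',imaging.snapshot('scene')["color"][...,::-1])
E
```

```text
[array([320.92, 250.57]), array([400.54, 252.15])]
[array([320.91, 250.53]), array([400.54, 252.15])]
[array([320.9 , 250.49]), array([400.54, 252.15])]
[array([320.91, 250.56]), array([400.54, 252.15])]
[array([320.91, 250.5 ]), array([400.54, 252.15])]
[array([320.9 , 250.47]), array([400.54, 252.15])]
[0.55879157 0.00494404 0.34706307] [ 0.07308136  0.30402785 -0.48563144] 0.6006962819230685 20.85
```

View pics/scene4.png

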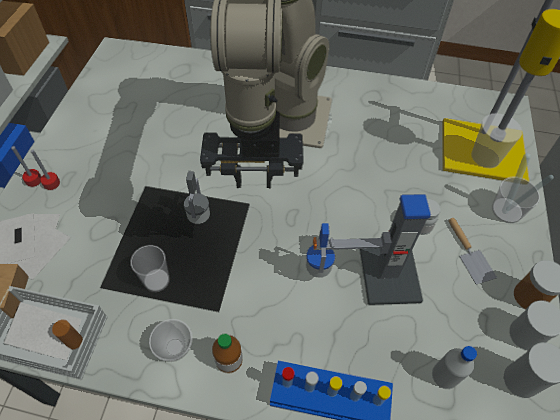

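The blue pail hangs on the hook at about (320,255), still to within 0.1 px over 1.5 s. The pointer is steady and pulled down, the grey pail is still at (196,205), and the arm is clear. Handing in.

```bash
python3 -c "
from station import r; print(r.close_job())"
```

```text
the job is handed in; nothing more can be done
None
```

The blue pail is hanging by its bail on the scale hook, free and still. I gripped it by the blue grip, passed the hook tip through its window and lowered it at about 20–30 mm/s until the wrist force was close to zero. Then I opened the fingers gradually and backed away. I handed the job in at about 21 s of the 53 s allowed.

- **Stillness:** over the last 1.5 s the pail moved no more than 0.1 px in the picture, and the pointer did not move at all.
- **Robot clear:** the fingers were clear of the pail and the force reading was within sensor noise.
- **Grey pail:** it was not touched and still stands in its place.
- **Small overshoot:** while lowering I went about 2 mm too far, to roughly +0.3 N on the wrist, and raised the tool 1.5 mm before opening the fingers.
- **Disagreement:** before hooking, the camera put the lid about 6 mm lower than the arm's position implied. I put this down to where I picked the lid's centre and raised the pail 3 mm for extra clearance. It passed over the hook tip with no contact force showing.

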